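Stand the bento lid on the sloping drainer

ROBOT

A 6-joint arm with a two-finger parallel gripper is mounted at the origin on the work surface. World frame = base frame: x ahead of the robot, y to its left, z up, the work surface at z = 0. Lengths are in mm, angles in rad, forces in N, time in s.
With the tool pointing down it reaches from about 250 to 775 mm from the base axis. Payload 8.9 kg.
Tool frame: the origin (TCP) lies at the very end of the fingers, on their centre line; the grasp point (between the pads) lies 19 mm behind it; z points along the fingers, y is the line along which they close (so a half turn about z gives the same grasp; the last joint's range is limited). The gripper opens to 85 mm and grips with 20 to 120 N. Pads are 22 mm wide; open, the fingers measure 114 mm over their backs; the gripper's body (76 mm by 85 mm) begins 54 mm behind the grasp point. The pads swing forward as they close: fully open they stand 13 mm farther back than shut.
Start: joints at [-1.259, 0.291, -0.153, 1.127, 0, 1.431], TCP at [228.736, -472.55, 231.305] pointing down, gripper open.
Joint ranges: [-2.52, 2.52], [-0.91, 1.74], [-1.3, 1.37], [-1.96, 2.02], [-1.52, 1.47], [-3.14, 3.14]. Speed limits (rad/s): [2.22, 2.22, 2.79, 3.14, 3.14, 3.14].

INTERFACE

Orientations are given as a rotation vector (axis times angle).
In Python, from cell import env gives the robot as it stands. The module is installed in compiled form; this text tells all that it offers. Calls block until the motion is done:
- env.movep(position, orientation): joint-space move of the TCP to a pose.
- env.movel(position, rot=None, max_speed=150): straight line of the TCP; rot=None keeps the orientation; max_speed is the mean speed in mm/s.
- env.move_j(angles): joint-space move.
- env.grip(opening): opening from 0.0 (shut) to 1.0 (fully open); the grip force is fixed at half the most; returns when the fingers have stopped.
- env.wait(seconds).
- env.ik(position, orientation): joint angles nearest the present ones, or None.
- env.sense(): the state.
- env.grab_frame(name): name is "scene" or "top" or "wrist"; returns the picture (384x512x3 uint8, red, green, blue); there is no depth.
- env.camera_model(name): a dict with "fx", "fy", "cx", "cy" (pixels), "k1" (the pictures are not rectified: a ray, as slopes to the right and down, at radius r is drawn at 1 + k1 r^2 times it, then the intrinsics apply), "rvec" (rotation vector, rad) and "tvec" (3), from world to camera coordinates, as OpenCV has them; the wrist camera has in their place "tool_from_camera" (4x4, takes a point from camera to tool coordinates, whose origin is the TCP and whose axes are the flange's). Camera axes: x right, y down, z forward; pixel columns grow to the right and rows downward; lengths in mm; the calibration is good to about 2 mm. A picture is of the moment at which its call begins: read the wrist's pose just before it. camera_model takes no time and is no camera call.
A pose or a line that the arm cannot do raises env.MotionError and nothing moves.
- env.sign_off(): hands the job in; it is judged then, once.
Trained networks look in the newest picture that a camera, given by its name, has taken for a name from the list of things; names that differ only in an ending like _2 or _b are one class to them, and where a whole thing is asked for, a point or a joint stands for the part that bears it (a point fixed in the world has none). Each returns a list of dicts, best first, with "confidence" (0 to 1); they miss things now and then, are a little off and sometimes report something else, mostly with a low value. They report only what shows in the picture. A call takes as long as a camera call. They do not tell look-alikes from the thing itself.
- env.recognise(camera, thing): "extent" ([left, top, right, bottom] in pixels, round what is visible of it).
- env.cut_out(camera, thing): "pixels" (384x512 bool, what is visible of it) and "extent" ([left, top, right, bottom] in pixels, round what is visible of it).
- env.place_of(camera, thing): "position" ([column, row] in pixels: a listed point, or the origin of a listed thing).
The state is a dict: "time_s": time; "qpos": joint angles; "dq": joint speeds; "tau": joint torques, N m; "position": TCP position; "tcp_rot": TCP orientation; "wrist_force": force on the tool from outside, world axes, zero at the start; "torque": the same for the moment, N m; "finger_gap": opening from 0.0 (shut) to 1.0 (fully open); "gripper_force": force on a finger pad.
Only numpy, scipy, OpenCV 4.12 (cv2) and the standard library are available. Lean on these libraries where they do the work, as an engineer would, in place of code of your own. Each camera call takes 0.05 s, during which the arm holds its last target. There are 200 camera calls.

TASK

Pick up the blue bento lid and set it on the steel drainer to drip dry: lengthwise up the slope, straight and centred on the narrow steel spine, its underside flat against the spine and its lower end resting on the small black ledge. Lower it gently until it is actually sitting on the ledge before you let go, so that it neither drops, slides down nor bangs against the drainer, then move the hand clear. Leave the other kitchen things where they are.

Things in the scene. Friction and masses are not known exactly. Their poses are not given: they have to be found in the camera images.
- lid: Loose lid of a slim blue bento box: a slab 176 mm long (its x), 64 mm wide (y), 14 mm thick (z), 60 to 130 g, straight plain sides, a darker blue panel on top. Starts flat on the counter, top up. Origin: centre of the underside; z out of the top face. Grip it across the 64 mm at mid length with 20 to 30 N. Either end may be the lower one on the slope.
- slope: Spine of the drainer: polished steel strip 240 mm long, 36 wide, 6 thick, rising at 35 degrees away from the robot. Origin: middle of the lower end of its upper face, 30 mm over the counter; x up the slope, y across, z out of the face. Slippery (friction about 0.25): a lid let go above the ledge slides down. The ledge's place on it is not reported: see drainer.
- drainer: The fixed steel drainer, base plate 250 x 110 mm. Origin: base centre on the counter; x forward under the slope. Black ledge across the spine: 62 mm wide, 8 thick along the slope, 18 high out of the face, clamped stiffly; its upper edge is 20 to 60 mm up the slope from the slope's origin, different each time: find it by sliding the held lid gently down until it stops, or look.
- cuparm_tip (a point): Centre of the black ball (18 mm) at the end of the drainer's cup arm, a 12 mm steel bar rising behind the spine's upper end and coming back over it to the robot side in its middle plane, 272 mm over the counter. The ball hangs 154 mm above the slope, over a point 154 mm up it: no room for an upright tool over the lid; keep the tool along the slope's z, coming from the robot side.
- bento: Bystander: the open blue bento box, 172 x 60 x 45 mm, with four white clip latches. Origin: centre of underside.
- tiffin: Bystander: three-tier stainless steel tiffin carrier, 132 mm across its handle and 220 mm high. Origin: centre of underside.
- jar: Bystander: glass jar with red twist cap, 72 mm diameter, 110 mm high. Origin: centre of underside.
- saucer: Bystander: white ceramic saucer, 140 mm diameter, 18 mm high. Origin: centre of underside.
- spoon: Bystander: green silicone spoon, 220 mm long, lying flat. Origin: under its middle.
- mug: Bystander: blue ceramic mug, 76 mm diameter, 85 mm high. Origin: centre of underside.
Not all that is in view belongs to the job. Several things look just like the lid: the one meant starts farthest from the robot's base.

How it is judged:
By the outcome, as a careful person would: the job done as asked, in the order asked, and still so for the second after the job is handed in, with the robot touching nothing.
It also fails if it takes over 53 s, if anything falls off the work surface, if the arm or the gripper's body presses on something with over 40 N, if the wrist force passes 120 N, or if a joint passes its speed limit or range.

## Working session

There is one attempt and no reset: what is moved stays moved. The work goes in short steps, each a Python script; the robot and the scene stay as the last script left them, time stands still between calls to the robot, and variables do not carry over. Pictures are saved under pics/ and viewed, at most 10 in all, crops included, and the job is handed in when it is done.

```bash
mkdir -p pics; cat > h.py <<'E'
import numpy as np, cv2
from scipy.spatial.transform import Rotation as R
from cell import env
def save(n,img): cv2.imwrite(f'pics/{n}.png',img[:,:,::-1])
def cam(name,pose=None):
    m=env.camera_model(name)
    K=np.array([[m['fx'],0,m['cx']],[0,m['fy'],m['cy']],[0,0,1.]])
    if 'rvec' in m: Rm=R.from_rotvec(np.ravel(m['rvec'])).as_matrix(); t=np.ravel(m['tvec'])
    else:
        T=np.eye(4); T[:3,:3]=R.from_rotvec(pose[1]).as_matrix(); T[:3,3]=pose[0]
        W=np.linalg.inv(T@np.array(m['tool_from_camera'])); Rm=W[:3,:3]; t=W[:3,3]
    return K,np.array([m['k1'],0,0,0.]),Rm,t
def proj(c,P):
    K,D,Rm,t=c
    return cv2.projectPoints(np.array(P,float).reshape(-1,1,3),cv2.Rodrigues(Rm)[0],t,K,D)[0].reshape(-1,2)
def onplane(c,px,p0,n=(0,0,1)):
    K,D,Rm,t=c
    u=cv2.undistortPoints(np.array(px,float).reshape(-1,1,2),K,D).reshape(-1,2)
    d=np.c_[u,np.ones(len(u))]@Rm; o=-Rm.T@t; n=np.array(n,float)
    s=((np.array(p0,float)-o)@n)/(d@n)
    return o+d*s[:,None]
E
python3 - <<'E'
from h import *
s=env.sense(); print(s['time_s'],s['position'],s['tcp_rot'],s['finger_gap'])
a=env.grab_frame('top'); b=env.grab_frame('scene'); save('top',a); save('scene',b)
ct=cam('top')
for n in ['lid']:
    for d in env.cut_out('top',n):
        m=d['pixels'].astype(np.uint8); r=cv2.minAreaRect(cv2.findNonZero(m)); bp=cv2.boxPoints(r)
        w=onplane(ct,bp,(0,0,14)); c=w.mean(0)
        print(n,round(d['confidence'],2),d['extent'],np.round(r[0]),'ctr',c.round(),np.hypot(*c[:2]).round(),[np.linalg.norm(w[i]-w[i-1]).round() for i in (1,2)])
for n in ['slope','drainer','cuparm_tip','bento','tiffin','jar','saucer','spoon','mug']:
    for cn in ['top','scene']:
        print(n,cn,[(round(d['confidence'],2),np.round(d['position'],1)) for d in env.place_of(cn,n)])
E
```

```text
0.0 [ 228.60023267 -472.12665436  230.7178962 ] [-3.06084306e+00 -7.01785264e-01  1.46592656e-04] 0.9945808396127426
lid 0.94 [185.8, 217.8, 228.6, 246.1] [206. 233.] ctr [296. 183.  14.] 348.0 [np.float64(71.0), np.float64(177.0)]
lid 0.93 [332.5, 237.4, 350.5, 276.4] [341. 257.] ctr [ 209. -382.   14.] 435.0 [np.float64(68.0), np.float64(155.0)]
lid 0.71 [269.9, 199.1, 311.3, 225.2] [290. 210.] ctr [ 401. -166.   14.] 434.0 [np.float64(60.0), np.float64(171.0)]
lid 0.61 [280.3, 138.3, 309.3, 178.8] [293. 158.] ctr [ 621. -176.   14.] 646.0 [np.float64(179.0), np.float64(66.0)]
slope top [(0.59, array([200.8, 187.1])), (0.59, array([343.9, 200. ]))]
slope scene [(0.62, array([279.6, 274.4]))]
drainer top [(0.89, array([202.2, 166.4])), (0.32, array([155.4, 196.9]))]
drainer scene [(0.63, array([256.6, 293.8]))]
cuparm_tip top [(0.95, array([199.9, 151. ]))]
cuparm_tip scene [(0.56, array([246.1, 243.4]))]
bento top [(0.72, array([344.7, 204. ]))]
bento scene [(0.6, array([216.4, 182.1]))]
tiffin top [(0.75, array([148. , 154.3]))]
tiffin scene [(0.96, array([277.3, 360.1]))]
jar top []
jar scene [(0.59, array([169.9, 180.1]))]
saucer top [(0.86, array([156.6, 197.3])), (0.15, array([147.8, 155.9]))]
saucer scene []
spoon top [(0.59, array([204.7, 164.7])), (0.48, array([246.5, 205.1]))]
spoon scene [(0.81, array([266.4, 235.9])), (0.43, array([280.5, 361.6]))]
mug top [(0.78, array([340.2, 135.7]))]
mug scene [(0.66, array([157.7, 201.9]))]
```

```bash
python3 - <<'E'
import cv2
a=cv2.imread('pics/top.png'); cv2.imwrite('pics/topcrop.png',cv2.resize(a[105:295,120:370],(788,599),interpolation=cv2.INTER_CUBIC))
E
```

```text
(no output)
```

View pics/topcrop.png

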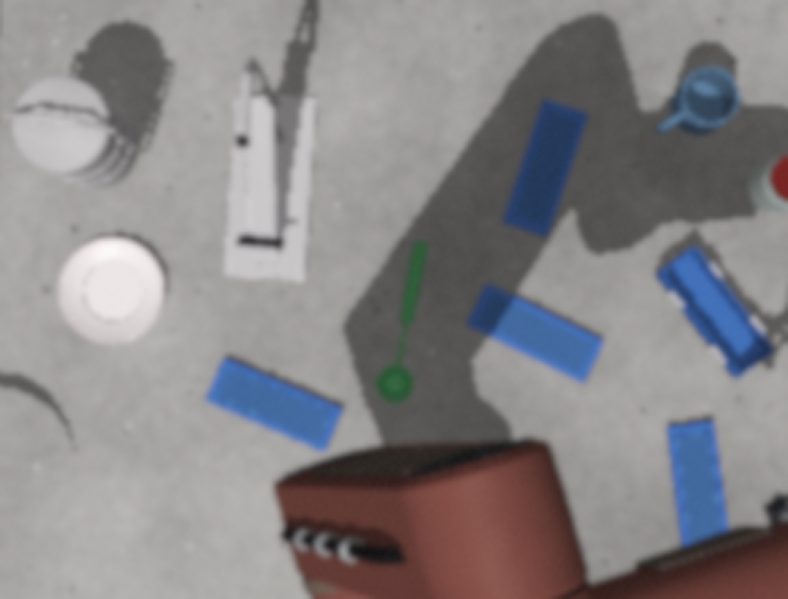

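View pics/scene.png

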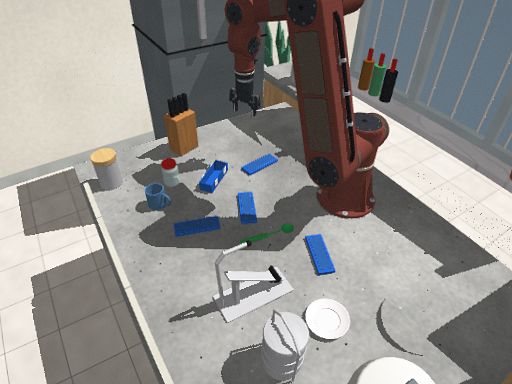

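Lid candidates in the top picture are (206,233), (341,257), (290,210) and (293,158). The last lies farthest from the base (646 mm against at most 435), so it is my choice. I'll check it close up with the wrist camera.

```bash
python3 - <<'E'
from h import *
ct=cam('top')
tip=onplane(ct,[(199.9,151.0)],(0,0,272))[0]; so=onplane(ct,[(200.8,187.1)],(0,0,30))[0]
dr=onplane(ct,[(202.2,166.4)],(0,0,0))[0]
print('tip',tip,'slope0',so,'drainer',dr,'yaw',np.arctan2(*(tip-so)[1::-1]))
print(env.camera_model('wrist'))
d=max(env.cut_out('top','lid'),key=lambda d:-(d['extent'][1])) if env.grab_frame('top') is not None else 0
r=cv2.minAreaRect(cv2.findNonZero(d['pixels'].astype(np.uint8))); w=onplane(ct,cv2.boxPoints(r),(0,0,14))
e=[w[1]-w[0],w[2]-w[1]]; e=max(e,key=np.linalg.norm); yaw=np.arctan2(e[1],e[0])%np.pi; c=w.mean(0)
print('lid',c,yaw)
best=None
for k in (0,np.pi):
    y=yaw+k
    rot=(R.from_euler('z',y)*R.from_euler('x',np.pi)).as_rotvec()
    q=env.ik([c[0],c[1],230],rot); print(k,q)
    if q is not None and (best is None or abs(q[5])<abs(best[0][5])): best=(q,rot)
env.move_j(best[0]); s=env.sense(); img=env.grab_frame('wrist'); save('w1',img)
cw=cam('wrist',(s['position'],s['tcp_rot']))
print(s['time_s'],s['position'],s['tcp_rot'])
for d in env.cut_out('wrist','lid'):
    r=cv2.minAreaRect(cv2.findNonZero(d['pixels'].astype(np.uint8))); w=onplane(cw,cv2.boxPoints(r),(0,0,14)); e=max([w[1]-w[0],w[2]-w[1]],key=np.linalg.norm)
    print(d['confidence'],d['extent'],w.mean(0),np.arctan2(e[1],e[0])%np.pi,np.linalg.norm(w[1]-w[0]),np.linalg.norm(w[2]-w[1]))
E
```

```text
tip [603.95069387 183.5942145  272.        ] slope0 [487.98037225 209.63432273  30.        ] drainer [578.54215077 210.02498156   0.        ] yaw -0.22087764993910203
{'fx': 327.8709318481004, 'fy': 327.8709318481004, 'cx': 255.50940069945477, 'cy': 194.78135378248447, 'k1': -0.06128423072212504, 'tool_from_camera': array([[ 1.03389802e-03, -9.49391465e-01, -3.14093581e-01,
         8.09599710e+01],
       [ 9.99999445e-01,  1.04550311e-03,  1.31507663e-04,
         1.60438856e+00],
       [ 2.03533564e-04, -3.14093542e-01,  9.49392019e-01,
        -1.41788594e+02],
       [ 0.00000000e+00,  0.00000000e+00,  0.00000000e+00,
         1.00000000e+00]])}
lid [ 620.70164122 -177.08837736   14.        ] 2.8397265219290513
0 [-0.39110242  0.52770133  0.20647828  1.24957328  0.         -0.08923629]
3.141592653589793 [-3.91102423e-01  5.27701328e-01  2.06478278e-01  1.24957328e+00
  4.44089210e-16  3.05235636e+00]
2.9333 [ 620.33956536 -177.9119657   230.01771202] [-4.75392280e-01 -3.10528831e+00  3.73776728e-04]
0.95 [228.6, 77.5, 290.6, 233.2] [ 622.19610912 -174.78604357   14.        ] 2.8704072494598405 63.30710839305601 175.01637417704845
```

View pics/w1.png

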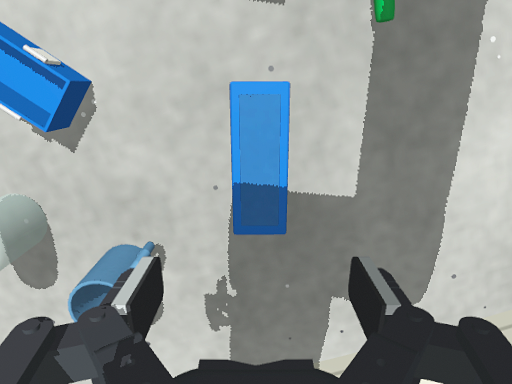

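The close view shows a plain blue slab with its panel at (259,158), clear of its neighbours, so this is the right lid. Next I look at the drainer before grasping, since the held lid would block the wrist camera.

```bash
cat >> h.py <<'E'
A=np.radians(35)
def slopeframe(o,psi):
    """columns = slope x,y,z in world"""
    return R.from_euler('z',psi).as_matrix()@np.array([[np.cos(A),0,-np.sin(A)],[0,1,0],[np.sin(A),0,np.cos(A)]])
def toolrot(S): # tool x=-slope x, z=-slope z, y=slope y
    return R.from_matrix(np.c_[-S[:,0],S[:,1],-S[:,2]]).as_rotvec()
E
python3 - <<'E'
from h import *
from scipy.optimize import least_squares
# lid fit from corners of w1
img=cv2.imread('pics/w1.png'); hsv=cv2.cvtColor(img,cv2.COLOR_BGR2HSV)
s=env.sense(); cw=cam('wrist',(s['position'],s['tcp_rot']))
for m in [x['pixels'] for x in env.cut_out('wrist','lid')][:1]:
    cnt=max(cv2.findContours(m.astype(np.uint8),0,1)[0],key=cv2.contourArea)
    pts=onplane(cw,cnt.reshape(-1,2),(0,0,14))[:,:2].astype(np.float32)
    def res(p):
        c,sn=np.cos(p[2]),np.sin(p[2]); d=np.abs((pts-p[:2])@np.array([[c,-sn],[sn,c]]))-[88,32]
        return d.max(1)
    f=least_squares(res,[621,-176,2.85],loss='soft_l1'); print('lidfit',f.x,np.abs(f.fun).mean())
o=np.array([488,205,30.]); S=slopeframe(o,-0.12)
p=o+S@[90,0,230]
q=env.ik(p,toolrot(S)); print(q)
env.movep(p,toolrot(S)); s=env.sense(); print(s['time_s'],s['position'],s['tcp_rot'])
save('w2',env.grab_frame('wrist')); cw=cam('wrist',(s['position'],s['tcp_rot']))
for n in ['slope','drainer','cuparm_tip']:
    print(n,[(d['confidence'],np.round(d['position'],1)) for d in env.place_of('wrist',n)])
E
```

```text
lidfit [ 622.49458956 -175.06025272    2.84240491] 0.8225818914571289
[ 0.54499618 -0.16046913 -0.74031902  0.48733065 -0.36176854  0.57096531]
4.7 [431.12877202 211.83668048 270.4174332 ] [ 0.15298925  2.52647504 -0.04812829]
slope [(0.57, array([250.9,  75.6]))]
drainer [(0.9, array([258.7, 122.8]))]
cuparm_tip [(0.79, array([263.8, 346.5]))]
```

View pics/w2.png

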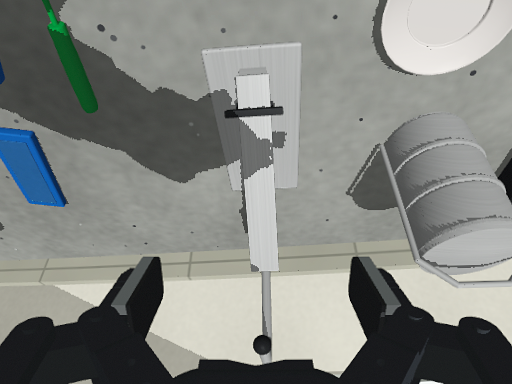

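The wrist view shows the spine from about (252,74) at its lower end to (264,271) at its upper end, with the ledge at about (254,111). I'll zoom in for exact corners.

```bash
python3 - <<'E'
import cv2
a=cv2.imread('pics/w2.png'); b=cv2.resize(a[60:130,215:295],None,fx=5,fy=5,interpolation=cv2.INTER_NEAREST);c=cv2.resize(a[215:285,215:295],None,fx=5,fy=5,interpolation=cv2.INTER_NEAREST)
cv2.imwrite('pics/w2c.png',cv2.hconcat([b,c]))
E
```

```text
(no output)
```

View pics/w2c.png

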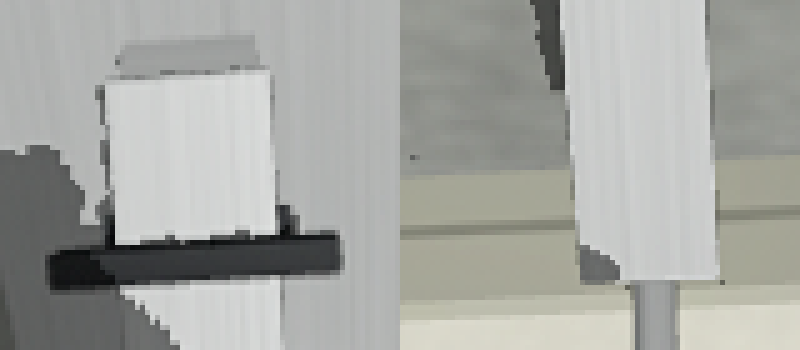

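```bash
python3 - <<'E'
from h import *
from scipy.optimize import least_squares
s=env.sense(); cw=cam('wrist',(s['position'],s['tcp_rot']))
px=np.array([[235.5,75.1],[268.5,73.5],[250.5,271.1],[278.3,270.3]]); P=np.array([[0,-18,0],[0,18,0],[240,-18,0],[240,18,0.]])
f=least_squares(lambda p:(proj(cw,np.r_[p[:2],30]+P@slopeframe(0,p[2]).T)-px).ravel(),[488,205,-.1])
print('fixed z',f.x,f.fun.round(1))
g=least_squares(lambda p:(proj(cw,p[[0,1,3]]+P@slopeframe(0,p[2]).T)-px).ravel(),[488,205,-.1,30]); print('free z',g.x,g.fun.round(1))
o=np.r_[f.x[:2],30]; S=slopeframe(o,f.x[2])
l=onplane(cw,[[224.1,117.5],[282.9,113.7]],o+18*S[:,2],S[:,2]); print('ledge',(l-o)@S)
tip=o+126.1*np.r_[np.cos(f.x[2]),np.sin(f.x[2]),0]+[0,0,242]
print('tip',tip,proj(cw,[tip]),'seen 261.5,345; top',proj(cam('top'),[tip,o]),'seen 199.9,151;200.8,187.1')
E
```

```text
fixed z [ 4.83298807e+02  2.00377981e+02 -4.27331145e-02] [-0.4 -0.   0.4 -0.8 -0.1  1.1  0.1  1. ]
free z [ 4.85364929e+02  2.00126867e+02 -4.25390205e-02  2.75561678e+01] [-0.2  0.4  0.2 -0.3 -0.   0.  -0.1 -0.1]
ledge [[ 42.29660977 -31.22828889  18.        ]
 [ 42.08605148  30.52421674  18.        ]]
tip [609.28368801 194.9909755  272.        ] [[261.84243475 345.6293869 ]] seen 261.5,345; top [[196.80553937 149.47744197]
 [202.97813097 188.26006281]] seen 199.9,151;200.8,187.1
```

```bash
python3 - <<'E'
from h import *
c=np.array([622.3,-175.]); rot=(R.from_euler('z',2.842)*R.from_euler('x',np.pi)).as_rotvec()
env.movep([*c,120],rot); env.grip(0.9); env.movel([*c,12],max_speed=120); env.wait(.2)
f0=env.sense()['wrist_force'][2]; print('t',env.sense()['time_s'],f0)
z=12
while z>-6:
    z-=1.5; env.movel([*c,z],max_speed=25); s=env.sense(); d=s['wrist_force'][2]-f0
    print(z,s['position'][2].round(2),round(d,2))
    if d>4: break
z=s['position'][2]+1.5; env.movel([*c,z],max_speed=25)
for g in [.8,.77,.75,.74,.73,.72,.71,.70]:
    env.grip(g); s=env.sense(); print(g,s['finger_gap'],s['gripper_force'],s['wrist_force'][2]-f0,s['time_s'])
    if np.max(s['gripper_force'])>18: break
E
```

```text
t 8.1 -0.11574541853631942
10.5 10.49 0.08
9.0 8.84 -0.2
7.5 7.37 0.08
6.0 5.87 0.61
4.5 4.37 0.29
3.0 2.88 -0.6
1.5 1.36 0.68
0.0 -0.14 0.35
-1.5 -1.61 0.07
-3.0 -3.12 0.05
-4.5 -4.63 -0.45
-6.0 -6.12 0.31
0.8 0.8031571324032525 0.0 -0.8425318470108452 11.6
0.77 0.7721767408088792 0.05356021807529032 1.356884466484793 11.8167
0.75 0.7511274978142716 0.42114668525755405 0.9036397822899169 12.0333
0.74 0.7422271032456242 19.84099119901657 2.888579006719177 12.25
```

```bash
python3 - <<'E'
from h import *
for g in [.738,.735]:
    env.grip(g); s=env.sense(); print(g,s['finger_gap'],s['gripper_force'])
    if s['gripper_force']>23.5: break
p=np.array(s['position']); print(p)
env.movel(p+[0,0,20],max_speed=40); env.movel(p+[0,0,190],max_speed=150); s=env.sense()
print(s['time_s'],s['finger_gap'],s['gripper_force'],s['wrist_force'])
save('w3',env.grab_frame('wrist'))
cw=cam('wrist',(s['position'],s['tcp_rot']))
for d in env.cut_out('wrist','lid')[:3]: print(d['confidence'],d['extent'])
# predicted corners of held lid (tool coords: underside z=-4.5,top -18.5)
T=R.from_rotvec(s['tcp_rot']).as_matrix()
P=np.array([[x,y,z] for z in(-4.5,-18.5) for x in(88,-88) for y in(-32,32)]); print(proj(cw,s['position']+P@T.T).round(0).tolist())
save('s3',env.grab_frame('scene'))
E
```

```text
0.738 0.744330541216838 23.745236098766327
[ 622.35111484 -174.93788117   -4.41643387]
14.4083 0.7414887069465785 23.769559264183044 [-0.52285332 -0.6211521  -0.80819518]
0.77 [167.2, 65.4, 343.6, 367.7]
[[177.0, 65.0], [339.0, 65.0], [201.0, 397.0], [313.0, 397.0], [168.0, 62.0], [349.0, 62.0], [197.0, 420.0], [317.0, 420.0]]
```

View pics/w3.png

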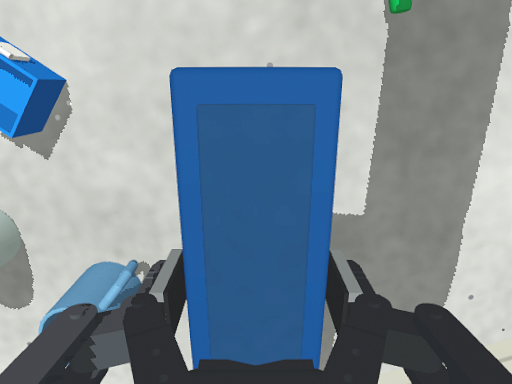

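The picture shows the lid held straight between the pads, with its front edge at row 67 and its centre at column 256. Now I carry it to the slope.

```bash
cat >> h.py <<'E'
O=np.array([484.2,200.3,30.]); S=slopeframe(O,-0.0427); O=O+0.8*S[:,1]; RT=toolrot(S)
def W(x,y,z): return O+S@[x,y,z]
def loc(s): return ((np.array(s['position'])-O)@S).round(2)
def frc(s): return (np.array(s['wrist_force'])@S)
E
python3 - <<'E'
from h import *
env.movep(W(0,0,140),RT); s=env.sense(); print(s['time_s'],loc(s),frc(s),s['gripper_force'])
env.movel(W(50,0,50),max_speed=120); env.movel(W(145,0,40),max_speed=120)
env.movel(W(145,0,10),max_speed=50); env.wait(.2)
s=env.sense(); f0=frc(s); print(s['time_s'],loc(s),f0,s['gripper_force'])
z=10
while z>-12:
    z-=1; env.movel(W(145,0,z),max_speed=20); s=env.sense(); d=frc(s)-f0
    print(z,loc(s),d.round(2),np.round(np.array(s['torque'])@S,2))
    if d[2]>2.5: break
save('w4',env.grab_frame('wrist')); save('s4',env.grab_frame('scene')); print(s['time_s'])
np.save('f0.npy',f0)
E
```

```text
16.1917 [  1.38   0.28 139.83] [ 0.12794726  0.34775458 -1.05021403] 23.761281967163086
19.1 [1.4521e+02 1.0000e-01 1.0230e+01] [-0.51618597 -0.53809755 -0.70111539] 23.759998083114624
9 [1.4503e+02 1.0000e-02 9.0400e+00] [0.37 0.82 0.1 ] [-0.02  0.65 -0.03]
8 [ 1.4497e+02 -2.0000e-02  7.9500e+00] [-0.66 -0.22  0.59] [0.03 0.65 0.05]
7 [ 1.4494e+02 -3.0000e-02  6.9200e+00] [0.29 0.6  0.3 ] [ 0.03  0.63 -0.02]
6 [ 1.4499e+02 -1.0000e-02  5.9500e+00] [0.11 1.58 0.56] [0.01 0.64 0.02]
5 [ 1.4499e+02 -2.0000e-02  4.9600e+00] [-0.81  0.1  -0.44] [ 0.05  0.64 -0.04]
4 [1.4495e+02 1.0000e-02 3.9600e+00] [0.14 0.52 0.11] [0.01 0.67 0.01]
3 [ 1.4495e+02 -3.0000e-02  2.9600e+00] [-0.03  1.07 -0.21] [0.03 0.64 0.03]
2 [ 1.4497e+02 -4.0000e-02  1.9400e+00] [-0.04  0.84  0.13] [-0.02  0.61 -0.03]
1 [1.4497e+02 1.0000e-02 9.5000e-01] [ 0.6   0.77 -0.03] [ 0.02  0.66 -0.05]
0 [ 1.4496e+02 -3.0000e-02 -6.0000e-02] [0.35 0.2  0.39] [ 0.06  0.63 -0.03]
-1 [ 1.4492e+02 -1.0000e-02 -1.0600e+00] [-0.55  1.62 -0.08] [ 0.02  0.67 -0.06]
-2 [ 1.4493e+02 -3.0000e-02 -2.0600e+00] [-0.28  0.02  0.19] [-0.03  0.6  -0.01]
-3 [ 1.4497e+02 -4.0000e-02 -3.0500e+00] [0.51 0.07 0.02] [-0.02  0.61 -0.02]
-4 [ 1.4494e+02  1.0000e-02 -4.0500e+00] [ 0.02  0.68 -0.36] [-0.02  0.67 -0.03]
-5 [ 1.4503e+02 -1.0000e-02 -4.6200e+00] [-0.82  0.4   9.85] [-0.21  0.86 -0.07]
22.85
```

View pics/w4.png

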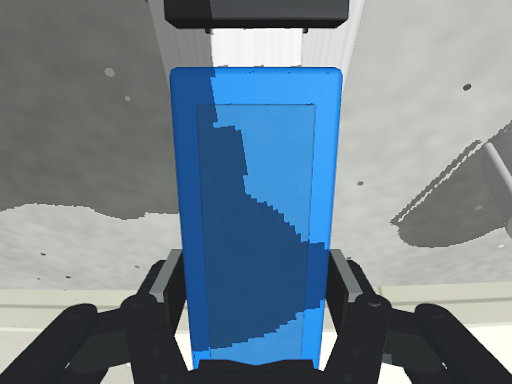

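Contact with the spine came at z = -4.5. The picture shows lid, spine and ledge all centred on column 256, with a gap to the ledge at rows 30–66. Now I slide down to the ledge.

```bash
python3 - <<'E'
from h import *
f0=np.load('f0.npy')
env.movel(W(145,0,-4.5),max_speed=20); env.movel(W(134,0,-4.5),max_speed=30); s=env.sense(); print(loc(s),(frc(s)-f0).round(2))
fx=(frc(s)-f0)[0]; x=134
while x>124:
    x-=.6; env.movel(W(x,0,-4.5),max_speed=15); s=env.sense(); d=frc(s)-f0
    print(round(x,1),loc(s),d.round(2),s['gripper_force'].round(1) if hasattr(s['gripper_force'],'round') else s['gripper_force'])
    if d[0]>fx+4: break
env.wait(.2); s=env.sense(); print(s['time_s'],loc(s),(frc(s)-f0).round(2),(np.array(s['torque'])@S).round(2)); save('w5',env.grab_frame('wrist'))
E
```

```text
[ 1.338e+02  1.000e-02 -4.520e+00] [-0.31  0.42  0.33]
133.4 [ 1.3352e+02  1.0000e-02 -4.5000e+00] [ 0.13 -0.37 -0.09] 23.815931975841522
132.8 [ 1.3275e+02 -2.0000e-02 -4.5000e+00] [ 0.52  0.33 -1.04] 23.815921247005463
132.2 [132.12  -0.    -4.5 ] [-0.38  0.84 -0.2 ] 23.81616711616516
131.6 [ 1.3153e+02  1.0000e-02 -4.5100e+00] [-0.3   0.05 -0.47] 23.816064298152924
131.0 [130.94  -0.    -4.51] [-0.42  0.44  0.31] 23.816142976284027
130.4 [ 1.3062e+02  7.0000e-02 -4.4700e+00] [ 1.11  0.36 -0.01] 23.81089210510254
129.8 [ 1.3057e+02  8.0000e-02 -4.4100e+00] [ 2.98 -0.2  -0.18] 23.821030855178833
129.2 [ 1.3058e+02  9.0000e-02 -4.3500e+00] [7.05 0.06 0.02] 23.83078157901764
25.9167 [ 1.305e+02  9.000e-02 -4.380e+00] [ 6.32  0.36 -0.12] [-0.25 -0.64  0.21]
```

View pics/w5.png

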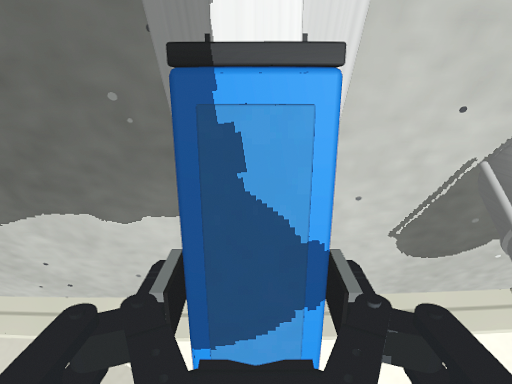

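The lid stopped on the ledge: the picture shows it touching at row 66, straight and centred. I'll ease off the push, seat it on the spine, release and retreat.

```bash
python3 - <<'E'
from h import *
f0=np.load('f0.npy')
def st(t): s=env.sense(); print(t,s['time_s'],loc(s),(frc(s)-f0).round(2),s['gripper_force'],s['finger_gap']); return (frc(s)-f0)
env.movel(W(130.0,0,-4.5),max_speed=15); st('relax')
for z in [-4.8,-5.0,-5.2]:
    env.movel(W(130.0,0,z),max_speed=15); d=st('press')
    if d[2]>2: break
for g in [.75,.78,.85,.95]: env.grip(g); st(g)
env.wait(.2)
p=W(130,0,-4.5)
env.movel(W(130,0,45),max_speed=60); st('up')
env.movel(W(60,0,130),max_speed=120); env.wait(.3); st('clear')
s=env.sense(); save('w6',env.grab_frame('wrist')); save('s6',env.grab_frame('scene'))
# predicted outline of placed lid
cw=cam('wrist',(s['position'],s['tcp_rot'])); print(proj(cw,[W(x,y,14) for x in (42.3,218.3) for y in(-32,32)]).round(0).tolist())
a=cv2.imread('pics/s6.png')[225:345,180:320]; b=cv2.imread('pics/w6.png')
cv2.imwrite('pics/final.png',cv2.hconcat([cv2.resize(b,(400,300)),cv2.resize(a,(350,300),interpolation=cv2.INTER_CUBIC)]))
E
```

```text
relax 26.2167 [ 1.3055e+02  9.0000e-02 -4.4400e+00] [ 5.37 -0.61 -0.32] 23.819145262241364 0.7423963643471976
press 26.4667 [ 1.3055e+02  5.0000e-02 -4.6100e+00] [ 5.84 -0.32  5.1 ] 24.253057837486267 0.7436408948835471
0.75 26.6833 [ 1.2823e+02 -7.0000e-02 -4.9500e+00] [1.03 1.74 1.77] 0.28570303693413734 0.7540628074228721
0.78 26.9 [129.12  -0.14  -4.94] [-0.39  1.38  0.36] 0.0 0.7762886635952004
0.85 27.1333 [ 1.2987e+02 -1.0000e-02 -4.8300e+00] [ 0.47  0.5  -0.47] 0.0 0.8490804171237917
0.95 27.3917 [129.99   0.    -4.8 ] [ 0.41 -0.07  0.44] 0.0 0.9500409291881431
up 28.575 [ 1.2988e+02 -3.0000e-02  4.4850e+01] [1.01 0.33 0.79] 0.0 0.9510682512123015
clear 29.9417 [ 6.0080e+01 -1.2000e-01  1.2973e+02] [0.64 0.73 1.59] 0.0 0.9516177581115589
[[217.0, 168.0], [297.0, 168.0], [224.0, 343.0], [289.0, 343.0]]
```

View pics/final.png

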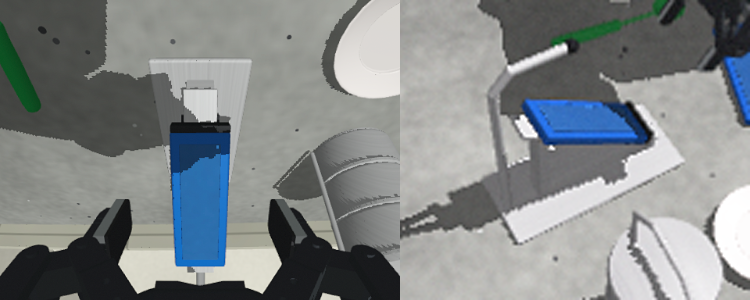

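The lid lies straight on the spine against the ledge, its outline within about 3 px of the prediction, and the hand is clear.

```bash
python3 -c "
from cell import env
print(env.sign_off())"
```

```text
the job is handed in; nothing more can be done
None
```

The blue lid is on the drainer, flat along the spine, straight and centred, with its lower end on the ledge; the hand is clear, and I handed the job in at about 30 s of the 53 s allowed.

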